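# Feed a tablet tray through the guarded tray sealer

### The arm

A 6-joint arm with a two-finger parallel gripper is mounted at the origin on the work surface. World frame = base frame: x ahead of the robot, y to its left, z up, the work surface at z = 0. Lengths are in m, angles in rad, forces in N, time in s.
With the tool pointing down it reaches from about 0.3 to 0.775 m from the base axis. Payload 14.6 kg.
Tool frame: the origin (TCP) lies midway between the tips of the shut fingers; the grasp point (between the pads) lies 19 mm behind it (ctrl.tcp_to_grasp is the z of the grasp point in the tool frame, in m); z points along the fingers, y is the line along which they close (so a half turn about z gives the same grasp; the last joint's range is limited). The gripper opens to 94 mm and grips with 3 to 60 N. Pads are 16 mm wide; open, the fingers measure 119 mm over their backs; the gripper's body (75 mm by 177 mm) begins 78 mm behind the grasp point.
Start: joints at [-1.386, 0.3, 1.521, -0, 1.321, -0.067], TCP at [0.137, -0.533, 0.205] pointing down, gripper open.
Joint ranges: [-3.03, 3.03], [-0.79, 2.21], [0.23, 2.52], [-1.04, 4.18], [0, 3.07], [-2.55, 2.55]. Speed limits (rad/s): [2.22, 2.22, 2.57, 3.14, 3.14, 3.14].

### API

Orientations are given as [roll, pitch, yaw] about the fixed x, y, z axes, in that order (R = Rz(yaw) Ry(pitch) Rx(roll)).
In Python, from station import monitor, camera, ctrl gives the robot as it stands.
- The arm moves only by the tool apply_moves, never from a script. Its argument "plan" is one flat list of numbers, 4 for each row, row after row: the shift along the tool's x, y, z in mm, then the turn about the tool's z in rad. In form: [dx, dy, dz, spin, dx, dy, dz, spin, ...]. A call has 1 to 20 rows; each row shifts and turns the commanded pose from where the row before left it, along the tool's axes as they then stand; what a row does not reach is not made up. A row lasts 1/10 s, in which the tool goes at most 50 mm and 8.59 degrees, less where a joint would pass 70% of its speed; a pose out of reach is approached as far as the arm can. A call is refused whole if a number of a shift passes 50 or a number of a turn 0.15, either way. A call with a gripper value outside its range is refused whole. "hand" is the gripper command: -1 is shut, 1 is fully open, values between are in proportion, set as the call begins (left out, the last holds). The fingers move at their own pace and stop on an object; "squeeze" is the grip in N (left out, the last holds). Time passes only in rows, so rows that do not move let the fingers close. It gives the time, the measured TCP pose, the force, the opening and the grip force at its end, in the units of the state.
- monitor.get_obs(): the state, without advancing time (a new reading comes with each control period).
- camera(name): name is "scene" or "top" or "wrist"; returns a dict with "image" (400x640x3 uint8, red, green, blue), "range_z" (400x640 float32, m along the optical axis (not along the pixel's ray), 0 where there is no reading), "mtx" (3x3 intrinsics, pixels), "rvec" (rotation vector, rad) and "tvec" (3), from world to camera coordinates, as OpenCV has them. Camera axes: x right, y down, z forward; pixel columns grow to the right and rows downward; lengths in m; the calibration is good to about 2 mm. A picture is of the moment at which its call begins.
- ctrl.hand_in(): hands the job in; it is judged then, once.
The state is a dict: "time_s": time; "qpos": joint angles; "joint_vel": joint speeds; "tau": joint torques, N m; "ee_pos": TCP position; "eef_rot": TCP orientation; "force": force on the tool from outside, world axes, zero at the start; "moment": the same for the moment, N m; "grip_width": finger opening in m; "grip_force": force on a finger pad.
Only numpy, scipy, OpenCV 4.12 (cv2) and the standard library are available. Lean on these libraries where they do the work, as an engineer would, in place of code of your own. Each camera call takes 0.05 s, during which the arm holds its last target. There are 200 camera calls.

### The job

In the dispensing room, take the push stick by its upright grip and use its head to push the tablet tray along the sealer's bed, under the low clear guard, until the whole tray is out on the far side. Never touch the tray with the gripper itself and do not tip over the amber bottle. Then draw the stick back out of the guard the way it went in, lay it down there clear of the guard and let go.

Things in the scene. Friction and masses are not known exactly. Their poses are not given: they have to be found in the camera images.
- sealer: Fixed tray sealer. Origin: counter height, mid entry edge of guard; x = feed (robot's left), z up. Bed top z 12 mm, x -270 to 250, lane between 10 mm high fences at y +/-47 mm. Clear guard with idle roller (no contact) spans x 0 to 60, z 46 to 96, on cheeks to y +/-75, z 100. Drive housing (robot's side) y 75 to 160, x -5 to 95, z 105. 10 mm high end bar at x 240.
- tray: Tablet tray on the bed before the guard: white plastic, 4 by 3 cells with tablets under a clear lid; 90 mm along its x (along the feed within a few degrees), 76 mm along y, 24 mm high, about 150 g. Origin: centre of its underside.
- stick: Grey push stick lying beside the bed, on the side away from the robot. Bar 24 mm wide, 14 high, x -30 to 170 mm, ending in a cross head 50 wide, 20 high, pushing face at x 170. Black upright grip on the bar: 50 mm along x, 24 wide (y), top at z 60. Origin: on the underside below mid grip; x points to the head, z up. About 160 g.
- bottle: Bystander: capped amber glass bottle, 54 mm across, 105 mm high, standing on the counter beside the sealer's outfeed, away from the robot. Origin: centre of its underside.
Things that resemble listed ones, but are neither listed nor needed, are in the scene too. There is more than one size of the tray; the one meant has the size given above. Of the things that look like the stick, take the one that is farthest to the robot's right at the start.

How it is judged:
On the way:
1. the tray is under the guard, flat in the lane, with the head of the push stick close behind it (x of tray in the frame of sealer between 0 and 0.07 m and y of tray in the frame of sealer between -0.02 and 0.02 m and height (world z) of tray below 0.022 m and x of stick in the frame of sealer below -0.08 m and horizontal distance between stick and tray below 0.24 m), for 0.1 s.
At the end, for the whole second after the job is handed in: The tray rests flat between the fences, its centre 104 to 210 mm past the guard's entry edge, so wholly beyond the guard; the stick lies released on bed or counter, its origin at least 168 mm before the entry edge (or over 110 mm to the side of the lane's middle), all at rest (x of tray in the frame of sealer between 0.104 and 0.21 m and y of tray in the frame of sealer between -0.02 and 0.02 m and height (world z) of tray below 0.018 m and angle between tray's own z axis and vertical below 0.1 rad and linear speed of each of tray, stick below 0.02 m/s and (x of stick in the frame of sealer below -0.168 m or y of stick in the frame of sealer above 0.11 m or y of stick in the frame of sealer below -0.11 m) and height (world z) of stick between -0.02 and 0.06 m); the robot touches nothing.
It fails at once if the robot itself touches the tray (contact force between any of the fingers, the arm and tray above 0.5 N).
It fails at once if the amber bottle is tipped over (angle between bottle's own z axis and vertical above 0.5 rad).
It also fails if it takes over 48 s, if anything falls off the work surface, if the arm or the gripper's body presses on something with over 40 N, if the wrist force passes 120 N, or if a joint passes its speed limit or range.

## Working session

There is one attempt and no reset: what is moved stays moved. The work goes in short steps, Python scripts to look and compute and a tool call to move; the robot and the scene stay as the last step left them, time stands still between calls to the robot, and variables do not carry over. Pictures are saved under pics/ and viewed, at most 10 in all, crops included, and the job is handed in when it is done.

Besides the shell and the picture viewer there is one more tool, called after "Request:" as name(argument=value, ...), one argument or row to a line, values as JSON. apply_moves: Moves the arm, as the interface text tells. Its arguments: {"type":"object","properties":{"plan":{"type":"array","items":{"type":"number"}},"hand":{"type":"number"},"squeeze":{"type":"number"}},"required":["plan"]}

```bash
mkdir -p pics; cat > h.py <<'E'
import numpy as np, cv2
from station import monitor, camera, ctrl
def shot(n,f=None):
    c=camera(n); R=cv2.Rodrigues(np.array(c['rvec'],float))[0]; c['R']=R; c['t']=np.array(c['tvec'],float).ravel(); c['K']=np.array(c['mtx'])
    if f: cv2.imwrite('pics/'+f,c['image'][:,:,::-1])
    v,u=np.mgrid[:400,:640]; z=c['range_z']
    p=np.stack([u,v,np.ones_like(u)],-1)@np.linalg.inv(c['K']).T*z[...,None]
    c['P']=(p-c['t'])@R; c['P'][z==0]=np.nan
    return c
def proj(c,p): 
    q=c['K']@(c['R']@np.array(p,float)+c['t']); return q[:2]/q[2]
E
python3 - <<'E'
from h import *
for n in ['scene','top']:
    c=shot(n,n+'1.png'); np.savez(n+'1.npz',P=c['P'],im=c['image'])
    print(n,-c['R'].T@c['t'])
o=monitor.get_obs(); print(o, ctrl.tcp_to_grasp)
E
```

```text
scene [1.11976335 0.05441057 0.52843505]
top [0.61013213 0.09633703 0.74072886]
{'time_s': 0.1, 'qpos': array([-1.38559832e+00,  3.00397000e-01,  1.52151292e+00,  1.38221887e-07,
        1.32070374e+00, -6.65930862e-02]), 'joint_vel': array([-0.00084226, -0.00211774, -0.00128263,  0.00148902,  0.00129066,
        0.00017306]), 'tau': array([ 1.04960527e-03, -5.32643902e+01, -3.53282189e+01,  7.09350617e-02,
        2.35048105e-02, -6.91893024e-05]), 'ee_pos': array([ 0.13698407, -0.53242622,  0.20495581]), 'eef_rot': array([-3.14057392e+00, -6.80751198e-05,  2.51791025e-01]), 'force': array([ 0.6266224 , -0.27766754, -0.82296219]), 'moment': array([-0.03062164, -0.04508106,  0.04173597]), 'grip_force': 0.0, 'grip_width': 0.09419723684735981} -0.0188
```

View pics/top1.png

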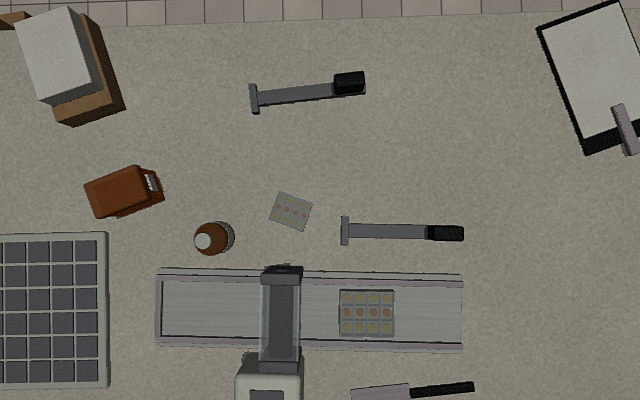

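View pics/scene1.png

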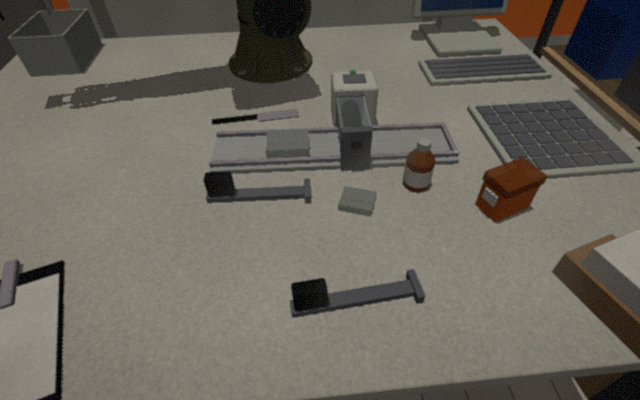

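The top view shows the stick candidates: A with head (345,230) and grip (445,233), B with head (253,97) and grip (349,82), and a flat spatula at (410,390) with no upright grip. A is the rightmost. There are two tray candidates: the one on the bed at (366,313), and a small blister pack at (291,211). The bottle is at (210,238); the orange-brown jar at (124,192) is not it.

```bash
python3 - <<'E'
from h import *
d=np.load('top1.npz'); P=d['P'];im=d['im']
def reg(u0,u1,v0,v1,zlo,zhi,name):
    Q=P[v0:v1,u0:u1].reshape(-1,3); Q=Q[(Q[:,2]>zlo)&(Q[:,2]<zhi)]
    r=cv2.minAreaRect((Q[:,:2]*1000).astype(np.float32)); print(name,len(Q),'z',np.percentile(Q[:,2],[5,50,95]).round(4),'rect',np.round(r[0],1),np.round(r[1],1),round(r[2],2),'ext',Q.min(0).round(4),Q.max(0).round(4))
reg(415,475,215,250,.045,.07,'gripA')
reg(335,352,205,255,.014,.03,'headA')
reg(352,425,215,250,.008,.02,'barA')
reg(320,380,60,100,.045,.07,'gripB')
reg(330,400,280,345,.03,.045,'tray')
reg(265,315,185,235,.01,.05,'mini')
reg(185,240,215,260,.05,.12,'bottle')
reg(300,460,262,295,.017,.026,'fenceFar')
reg(300,460,335,356,.017,.026,'fenceNear')
reg(250,310,255,375,.085,.104,'guard')
reg(150,163,265,350,.017,.026,'endbar')
reg(395,470,270,350,.008,.016,'bed')
reg(340,480,375,400,.004,.05,'spat')
big=cv2.resize(im[190:370,320:490],None,fx=3.2,fy=3.2,interpolation=cv2.INTER_CUBIC)
cv2.imwrite('pics/crop1.png',big[:,:,::-1])
E
```

```text
gripA 486 z [0.0554 0.0593 0.0613] rect [570.7 -91.2] [49.5 22.5] 88.73 ext [ 0.559  -0.1161  0.0459] [ 0.5824 -0.0664  0.0633]
headA 239 z [0.0147 0.0196 0.0219] rect [576.9  69.2] [17.2 49.2] 88.36 ext [0.5523 0.0604 0.014 ] [0.6017 0.0784 0.0233]
barA 1023 z [0.0117 0.0138 0.0159] rect [574.1  -2.3] [122.7  24. ] 88.38 ext [ 0.5606 -0.0637  0.0082] [0.5876 0.0592 0.0176]
gripB 508 z [0.049  0.0594 0.0616] rect [823.3  59.4] [24.8 50.1] 4.7 ext [0.8095 0.0347 0.0451] [0.8366 0.0849 0.063 ]
tray 2582 z [0.0337 0.0358 0.0378] rect [438.9  39.2] [89.7 76.8] 87.76 ext [ 0.3992 -0.007   0.0301] [0.4787 0.0846 0.0402]
mini 1154 z [0.0148 0.0168 0.0187] rect [613.3 164.2] [63.1 53.2] 68.8 ext [0.5779 0.1258 0.0121] [0.649  0.2019 0.0209]
bottle 939 z [0.0573 0.0765 0.106 ] rect [571.1 288. ] [52.1 52.3] 48.22 ext [0.5454 0.2622 0.05  ] [0.598  0.3153 0.1082]
fenceFar 1042 z [0.0191 0.0218 0.0239] rect [487.1  16.8] [268.7  31.7] 83.59 ext [ 0.4754 -0.1176  0.0171] [0.5179 0.1485 0.0259]
fenceNear 1074 z [0.0186 0.0215 0.0236] rect [385.   18.5] [267.   12.1] 87.62 ext [ 0.3746 -0.115   0.0171] [0.3961 0.1519 0.0252]
guard 4153 z [0.094  0.0964 0.1006] rect [443. 180.] [ 76.7 155. ] 85.33 ext [0.3626 0.145  0.085 ] [0.5203 0.2244 0.103 ]
endbar 476 z [0.0186 0.0219 0.0241] rect [454.4 390.5] [ 14.9 113.5] 88.08 ext [0.3976 0.383  0.0172] [0.5112 0.3998 0.0253]
bed 4151 z [0.0097 0.0117 0.0138] rect [436.2 -66.4] [113.2 129.3] 88.33 ext [ 0.3717 -0.1247  0.0081] [ 0.5023 -0.0082  0.0159]
spat 960 z [0.0041 0.0066 0.0092] rect [299.9 -36.2] [ 26.5 208.6] 0.61 ext [ 0.2865 -0.1405  0.004 ] [0.3142 0.068  0.0111]
```

View pics/crop1.png

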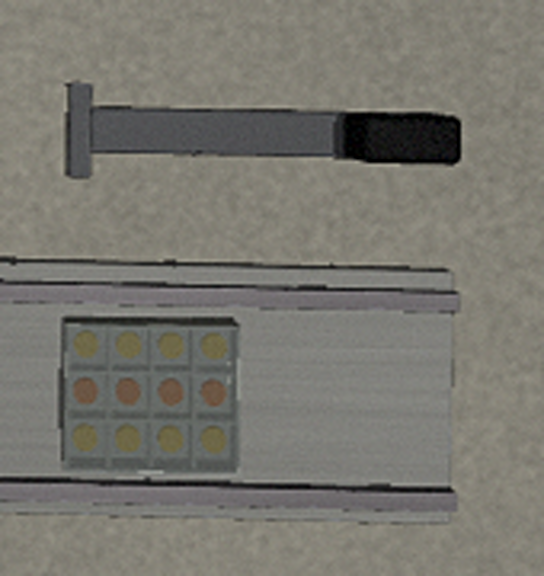

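The crop confirms stick A: cross head at left (78,130), bar, and black upright grip at right (400,138). It also shows the 4x3 tray (90x77 mm, top at z 36) in the lane. Next I move above the grip.

Request:
apply_moves(
  plan=[0,0,0,-0.143,0,0,0,-0.143,0,0,0,-0.143,0,0,0,-0.143,0,0,0,-0.143,0,0,0,-0.143,0,0,0,-0.143,0,0,0,-0.143,0,0,0,-0.143],
  hand=0.5,
)

```text
time_s: 1.0
ee_pos: [0.137, -0.5325, 0.2051]
eef_rot: [-3.141, -0.001, 1.545]
force: [-0.3, -0.3, 0.7]
grip_width: 0.0706
grip_force: 0.0
```

Request:
apply_moves(
  plan=[28.5,26.2,0,0,28.5,26.2,0,0,28.5,26.2,0,0,28.5,26.2,0,0,28.5,26.2,0,0,28.5,26.2,0,0,28.5,26.2,0,0,28.5,26.2,0,0,28.5,26.2,0,0,28.5,26.2,0,0,28.5,26.2,0,0,28.5,26.2,0,0,28.5,26.2,0,0,28.5,26.2,0,0,28.5,26.2,0,0,28.5,26.2,0,0,0,0,0,0,0,0,0,0],
)

```text
time_s: 2.8
ee_pos: [0.5705, -0.0899, 0.2048]
eef_rot: [-3.14, -0.0, 1.54]
force: [-0.0, -0.5, -0.1]
grip_width: 0.0707
grip_force: 0.0
```

Request:
apply_moves(
  plan=[0,0,28,0,0,0,28,0,0,0,28,0,0,0,28,0,0,0,28,0,0,0,20,0,0,0,12,0,0,0,8,0,0,0,0,0],
)

```text
time_s: 3.7
ee_pos: [0.5702, -0.0907, 0.0251]
eef_rot: [-3.141, -0.0, 1.538]
force: [0.7, -0.2, 0.2]
grip_width: 0.0706
grip_force: 0.0
```

Request:
apply_moves(
  plan=[0,0,0,0,0,0,0,0,0,0,0,0,0,0,0,0,0,0,0,0,0,0,0,0,0,0,0,0],
  hand=-1,
  squeeze=45,
)

```text
time_s: 4.4
ee_pos: [0.5706, -0.0903, 0.0255]
eef_rot: [-3.141, -0.0, 1.539]
force: [-0.6, 0.5, 0.4]
grip_width: 0.024
grip_force: 45.0
```

Request:
apply_moves(
  plan=[0,0,-10,0,0,0,-20,0,0,0,-25,0,0,0,0,0,0,0,0,0],
)

```text
time_s: 4.9
ee_pos: [0.5706, -0.0903, 0.0804]
eef_rot: [3.141, 0.0, 1.539]
force: [0.4, 0.3, -2.5]
grip_width: 0.024
grip_force: 45.0
```

```bash
python3 - <<'E'
from h import *
c=shot('scene','scene2.png');c=shot('top','top2.png');P=c['P']
Q=P.reshape(-1,3)
for n,b in dict(head=(.53,.62,.055,.1,.03,.1),bar=(.545,.60,-.04,.05,.03,.1)).items():
    m=(Q[:,0]>b[0])&(Q[:,0]<b[1])&(Q[:,1]>b[2])&(Q[:,1]<b[3])&(Q[:,2]>b[4])&(Q[:,2]<b[5]);q=Q[m]
    r=cv2.minAreaRect((q[:,:2]*1000).astype(np.float32));print(n,len(q),np.median(q[:,2]),r)
    if n=='bar': print(np.polyfit(q[:,1],q[:,2],1),np.polyfit(q[:,1],q[:,0],1))
o=monitor.get_obs();print(o['ee_pos'],o['eef_rot'],o['grip_width'])
E
```

```text
head 358 0.07330961308193655 ((576.2015380859375, 66.5339584350586), (22.45603370666504, 48.661949157714844), 88.5284194946289)
bar 874 0.06788256440879618 ((574.3807983398438, 4.5678253173828125), (89.52293395996094, 23.84593963623047), 88.44711303710938)
[0.00170344 0.06788487] [0.03528522 0.57478   ]
[ 0.56998911 -0.09017495  0.07928472] [-3.13987923e+00 -3.24285735e-04  1.53877727e+00] 0.02386708225565526
```

View pics/scene2.png

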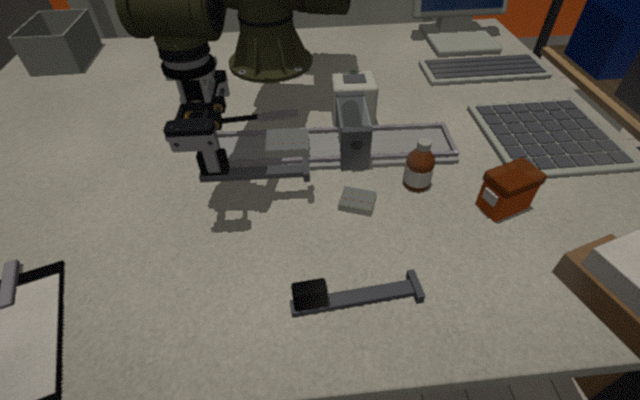

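The scene shows the stick held level, with the grip between the fingers at (210,160) and the head at (305,170). Now I bring it behind the tray over the lane.

Request:
apply_moves(
  plan=[-20,0,0,0.008,-30,0,0,0,-30,0,0,0,-30,0,0,0,0,-15,0,0,0,-25,0,0,0,-30,0,0,0,-30,0,0,0,-25,0,0,0,-10,0,0,0,0,0,0,0,0,0,0],
)

```text
time_s: 6.2
ee_pos: [0.4322, -0.195, 0.0804]
eef_rot: [3.141, 0.0, 1.531]
force: [0.3, -0.6, -2.4]
grip_width: 0.0235
grip_force: 45.0
```

```bash
python3 - <<'E'
from h import *
c=shot('top','top3.png');Q=c['P'].reshape(-1,3)
for n,b in dict(head=(.38,.50,-.06,-.012,.06,.1),bar=(.40,.48,-.13,-.05,.05,.1),tray=(.39,.49,-.02,.1,.03,.045)).items():
    m=(Q[:,0]>b[0])&(Q[:,0]<b[1])&(Q[:,1]>b[2])&(Q[:,1]<b[3])&(Q[:,2]>b[4])&(Q[:,2]<b[5]);q=Q[m]
    r=cv2.minAreaRect((q[:,:2]*1000).astype(np.float32));print(n,len(q),np.median(q[:,2]),r)
# lane fence inner edges at several y
for y in (-.05,.02,.1,.26,.33):
    m=(abs(Q[:,1]-y)<.012)&(Q[:,2]>.0175)&(Q[:,2]<.026)&(Q[:,0]>.36)&(Q[:,0]<.53);q=Q[m,0]
    for s in (q[q<.42],q[q>.46]): print(y,len(s),np.percentile(s,[3,50,97]).round(4) if len(s) else '')
o=monitor.get_obs();print(o['ee_pos'],o['eef_rot'])
E
```

```text
head 526 0.07081530611842099 ((440.2724609375, -43.200103759765625), (33.752742767333984, 49.688873291015625), 87.70350646972656)
bar 865 0.06839191736720773 ((438.2108459472656, -89.95478820800781), (80.16780853271484, 24.543052673339844), 87.25894165039062)
tray 2579 0.03586270050041719 ((438.9364929199219, 39.224918365478516), (89.51441955566406, 76.64212036132812), 87.93268585205078)
-0.05 94 [0.3777 0.3828 0.3873]
-0.05 91 [0.4808 0.4863 0.4913]
0.02 97 [0.3805 0.3861 0.3907]
0.02 110 [0.476  0.4892 0.4942]
0.1 102 [0.3838 0.3892 0.3939]
0.1 91 [0.4875 0.4931 0.4979]
0.26 88 [0.392  0.3966 0.4012]
0.26 85 [0.4964 0.5002 0.5051]
0.33 86 [0.3953 0.4001 0.4043]
0.33 88 [0.4979 0.5035 0.5084]
[ 0.43236338 -0.19494864  0.08036056] [3.14127560e+00 7.90255270e-05 1.53094402e+00]
```

View pics/top3.png

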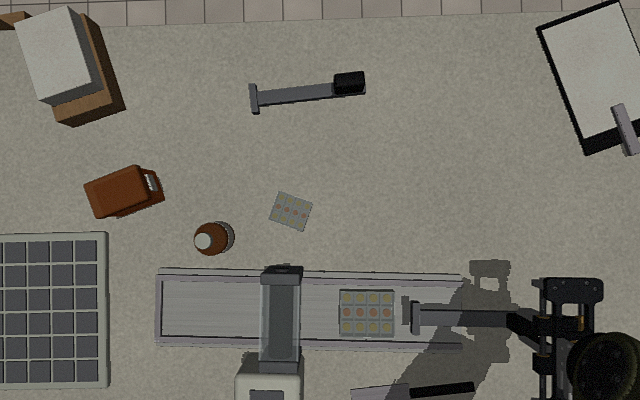

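The top view shows the head (415,317) behind the tray (366,313) and about 5 mm off centre, so I correct by 4.5 mm, lower the stick and start pushing.

Request:
apply_moves(
  plan=[0,-4.5,0,0.004,0,0,15,0,0,0,15,0,0,0,8,0,0,0,3,0,0,0,0,0,0,0,0,0],
)

```text
time_s: 6.95
ee_pos: [0.4273, -0.1948, 0.0399]
eef_rot: [3.141, 0.0, 1.527]
force: [-0.3, 0.0, -1.6]
grip_width: 0.0237
grip_force: 45.0
```

Request:
apply_moves(
  plan=[5,0,0,0,8,0,0,0,8,0,0,0,8,0,0,0,8,0,0,0,8,0,0,0,8,0,0,0,8,0,0,0,8,0,0,0,8,0,0,0,0,0,0,0],
)

```text
time_s: 8.05
ee_pos: [0.4303, -0.1167, 0.0393]
eef_rot: [-3.141, -0.0, 1.528]
force: [-0.5, -0.3, -1.9]
grip_width: 0.0237
grip_force: 45.0
```

```bash
cat > m.py <<'E'
from h import *
c=shot('top','topm.png');Q=c['P'].reshape(-1,3)
def rng(x0,x1,y0,y1,z0,z1): return Q[(Q[:,0]>x0)&(Q[:,0]<x1)&(Q[:,1]>y0)&(Q[:,1]<y1)&(Q[:,2]>z0)&(Q[:,2]<z1)]
def rect(n,q): print(n,len(q),np.median(q[:,2]).round(4),cv2.minAreaRect((q[:,:2]*1000).astype(np.float32)))
o=monitor.get_obs();print(o['time_s'],o['ee_pos'],o['eef_rot'],o['force'],o['grip_width'])
E
python3 - <<'E'
from m import *
rect('tray',rng(.395,.485,.03,.145,.0345,.043))
rect('head',rng(.40,.475,.0,.055,.026,.0345))
rect('bar',rng(.41,.47,-.05,.02,.024,.034))
E
```

```text
8.1 [ 0.43030985 -0.11717831  0.0393726 ] [-3.14131744e+00 -2.29447645e-04  1.52758630e+00] [ 0.18087331 -0.49861313 -2.26666502] 0.02367154662908196
tray 2282 0.036 ((441.57025146484375, 91.20158386230469), (101.67990112304688, 76.56868743896484), 87.48277282714844)
head 486 0.0289 ((442.03729248046875, 27.373065948486328), (61.000823974609375, 54.496280670166016), 0.002031562151387334)
bar 615 0.0277 ((436.6634826660156, -14.807987213134766), (69.97050476074219, 24.791183471679688), 88.36751556396484)
```

Request:
apply_moves(
  plan=[5,0,0,0,8,0,0,0,8,0,0,0,8,0,0,0,8,0,0,0,8,0,0,0,8,0,0,0,8,0,0,0,8,0,0,0,8,0,0,0,8,0,0,0,5,0,0,0,0,0,0,0],
)

```text
time_s: 9.4
ee_pos: [0.4343, -0.0272, 0.0394]
eef_rot: [-3.142, -0.0, 1.528]
force: [-0.0, -0.5, -2.2]
grip_width: 0.0238
grip_force: 45.0
```

```bash
python3 - <<'E'
from m import *
rect('bar',rng(.41,.47,.02,.10,.024,.034))
q=rng(.395,.495,.205,.29,.032,.043); print(len(q), q.min(0),q.max(0)) if len(q) else print(0)
E
```

```text
9.45 [ 0.43432083 -0.02752218  0.03944241] [-3.14154045e+00 -8.28912184e-05  1.52729704e+00] [-0.01258683  0.49502147 -2.07819204] 0.023760214105753033
bar 702 0.0277 ((439.8554992675781, 60.113433837890625), (80.31993103027344, 24.47210693359375), 87.39389038085938)
388 [0.40967916 0.21624781 0.03225096] [0.48591439 0.23325486 0.04014144]
```

Request:
apply_moves(
  plan=[5,0,0,0,8,0,0,0,8,0,0,0,8,0,0,0,8,0,0,0,8,0,0,0,8,0,0,0,8,0,0,0,8,0,0,0,6,0,0,0,4,0,0,0,3,0,0,0,2,0,0,0,0,0,0,0],
)

```text
time_s: 10.85
ee_pos: [0.438, 0.0563, 0.0394]
eef_rot: [-3.142, -0.0, 1.527]
force: [-0.2, -0.5, -2.0]
grip_width: 0.0236
grip_force: 45.0
```

```bash
python3 - <<'E'
from m import *
rect('tray',rng(.395,.5,.2145,.345,.032,.043))
E
```

```text
10.9 [0.43801975 0.05617707 0.03942772] [-3.14156635e+00 -1.29470885e-04  1.52682454e+00] [-0.07048473 -0.26053358 -1.87405307] 0.02393853129303966
tray 2632 0.036 ((449.2102355957031, 266.3226318359375), (97.75025939941406, 76.56172180175781), 87.32923889160156)
```

View pics/topm.png

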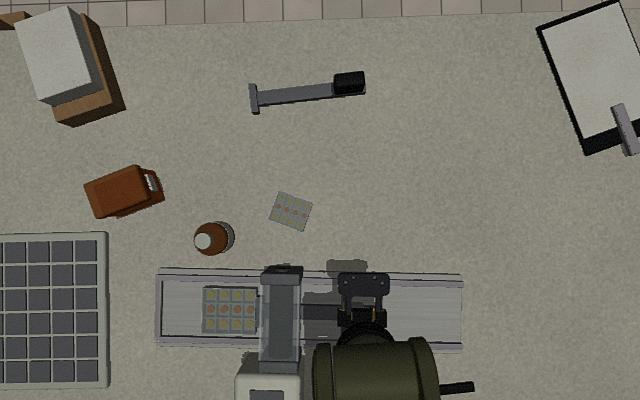

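The tray (230,310) is clear past the guard, with its centre about 124 mm past the entry edge. Now I draw back and lower the stick.

Request:
apply_moves(
  plan=[-5,0,0,0,-10,0,0,0,-10,0,0,0,-15,0,0,0,-15,0,0,0,-15,0,0,0,-15,0,0,0,-15,0,0,0,-15,0,0,0,-15,0,0,0,-10,0,0,0,0,0,1,0,0,0,1,0,0,0,0.5,0,0,0,0,0],
)

```text
time_s: 12.4
ee_pos: [0.4321, -0.0837, 0.0374]
eef_rot: [3.141, 0.001, 1.528]
force: [-2.1, -4.2, 6.1]
grip_width: 0.0236
grip_force: 45.0
```

Request:
apply_moves(
  plan=[0,0,0,0,0,0,0,0,0,0,0,0,0,0,0,0,0,0,0,0,0,0,0,0],
  hand=0.2,
)

```text
time_s: 13.0
ee_pos: [0.4318, -0.0837, 0.0369]
eef_rot: [-3.142, -0.0, 1.527]
force: [-0.4, -0.4, 0.5]
grip_width: 0.0562
grip_force: 0.0
```

Request:
apply_moves(
  plan=[0,0,-5,0,0,0,-15,0,0,0,-25,0,0,0,-30,0,0,0,-30,0,0,0,-30,0,0,0,0,0,0,0,0,0],
)

```text
time_s: 13.8
ee_pos: [0.4319, -0.0837, 0.1722]
eef_rot: [3.141, 0.0, 1.527]
force: [-0.1, -0.8, -0.9]
grip_width: 0.0565
grip_force: 0.0
```

```bash
python3 - <<'E'
from m import *
rect('tray',rng(.395,.5,.21,.345,.032,.043))
rect('bar',rng(.40,.47,-.05,.05,.022,.034))
rect('head',rng(.40,.48,.06,.12,.026,.04))
shot('scene','scene5.png')
E
```

```text
13.85 [ 0.4315293  -0.08364847  0.17145327] [-3.14100768e+00 -1.69200304e-04  1.52677392e+00] [-0.06564621 -0.43361788 -0.88363941] 0.05600105793484051
tray 2525 0.036 ((449.5032653808594, 269.50885009765625), (90.91698455810547, 76.67195129394531), 87.56155395507812)
bar 873 0.0257 ((437.52313232421875, 0.06679153442382812), (100.25997924804688, 24.820037841796875), 87.48881530761719)
head 268 0.0315 ((440.48687744140625, 72.04319763183594), (24.521312713623047, 49.753658294677734), 86.61763763427734)
```

View pics/scene5.png

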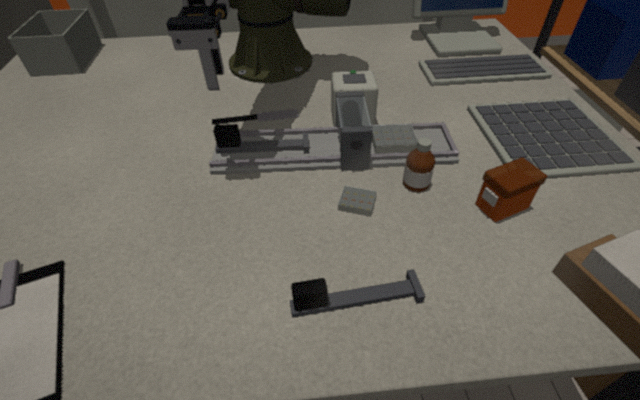

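The tray (393,140) rests flat beyond the guard. The stick lies on the bed before it (head 305,143), the bottle (419,168) is upright and the gripper is clear.

```bash
python3 -c "
from station import ctrl
print(ctrl.hand_in())"
```

```text
the job is handed in; nothing more can be done
None
```

I handed the job in at about 14 s: the tray rests flat about 123 mm past the guard's entry edge, the stick lies released on the bed about 230 mm before it, and the bottle is upright; no verdict came back.

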